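# Tighten the vent ring of a food-container lid with its pin spanner

### The job

The ring that holds the vent valve in the lid of the insulated food container has been put in only loosely: take the two-pin spanner from its rest, feel its pins into the two holes of the ring and turn the ring clockwise until it is fully home against its stop. Feel for the holes with a light touch, stop turning as soon as the ring comes up hard, then stand the spanner back in its rest with its pins in the holes. Leave the other things on the table where they are.

Things in the scene. Friction and masses are not known exactly. Their poses are not given: they have to be found in the camera images.
- lid: Round stainless lid of an insulated food container, 292 mm across, right side up on a rubber mat; it does not shift. Its flat top is 46 mm above the table. Origin: centre of its underside, on the table; z up. Two lifting hoops stand at +y and -y (110 mm from the centre, 28 mm high). In the middle is a round well 92 mm wide, 8 mm deep down to the vent ring in it.
- vent_centre (a point): Point on the vent ring's axis, level with its flat upper face, 38 mm above the table; its axes are the lid's (they do not turn with the ring). The ring is of bare aluminium, 82 mm outer, 36 mm inner diameter, with two round blind holes, 8 mm wide and 8 mm deep, opposite each other, each 29 mm from the axis (58 mm apart).
- vent_ring (a joint): Turn of the vent ring, rad, growing clockwise seen from above. Starts at 0.1 to 0.5; fully home, at a hard stop, at 0.90. Thread friction 0.28 N m; it stays where left and keeps its height. The line of its holes lies, in the lid's frame (counter-clockwise from +x), at 0.30 - (this value) + c; c is between -0.45 and 0.45, differs from lid to lid and is not measured: see or feel it.
- spanner: Two-pin spanner, steel, 0.19 kg, upright in its rest. Origin: middle of its grip, a flat wing 64 mm long (x), 12 mm thick (y), 22 mm high; z up. Below it a round stem 12 mm thick, then a cross bar 72 mm long (x), 18 wide, 10 thick, its underside 47 mm below the origin; two pins, 6 mm thick with domed tips, stand 7 mm out of it at x = +29 and -29 mm. Half a turn about z makes no difference.
- spanner_pins (a point): Point midway between the tips of the spanner's two pins, 54 mm straight below the middle of its grip; axes as the spanner's.
- rest_top (a point): Centre of the upper face of the spanner's rest, a fixed white plastic block 130 mm long (x), 60 mm wide, 22 mm high, with two round holes 11 mm wide and 14 mm deep at x = +29 and -29 mm. The spanner stands in it with its pins in these holes and its cross bar on the upper face, either way round.
- seal: Bystander: spare black rubber ring, 76 mm across, 6 mm thick, flat on the table near one end of the rest. Origin under its centre.
- salt_jar: Bystander: glass jar with steel cap, 52 mm across, 85 mm high, near the other end of the rest. Origin under its centre.
- brush: Bystander: small pastry brush about 130 mm long, lying on the lid's flat top near its +x rim. Origin under it.
- mug: Bystander: white mug, 80 mm across, 92 mm high, on the left of the table. Origin under its centre.
- ladle: Bystander: serving spoon, 200 mm long, lying on the left of the table. Origin under it.
- bowl: Bystander: steel bowl, 130 mm across, 55 mm high, on the right of the table. Origin under its centre.
- tumbler: Bystander: white tumbler, 70 mm across, 100 mm high, on the right of the table. Origin under its centre.
There are look-alikes about, which are no part of the job. What is shaped like the spanner but blue or pink is not meant.

How it is judged:
By the outcome, as a careful person would: the job done as asked, in the order asked, and still so for the second after the job is handed in, with the robot touching nothing.
It also fails if it takes over 67 s, if anything falls off the work surface, if the arm or the gripper's body presses on something with over 40 N, if the wrist force passes 120 N, or if a joint passes its speed limit or range.

### The arm

A 6-joint arm with a two-finger parallel gripper is mounted at the origin on the work surface. World frame = base frame: x ahead of the robot, y to its left, z up, the work surface at z = 0. Lengths are in m, angles in degrees, forces in N, time in s.
With the tool pointing down it reaches from about 0.35 to 1 m from the base axis. Payload 7.1 kg.
Tool frame: the origin (TCP) lies midway between the tips of the shut fingers; the grasp point (between the pads) lies hold_point_z behind it (hold_point_z is the distance from the TCP to the grasp point, in m); z points along the fingers, y is the line along which they close (so a half turn about z gives the same grasp; the last joint's range is limited). The gripper opens to 85 mm and grips with 20 to 120 N. Pads are 22 mm wide; open, the fingers measure 114 mm over their backs; the gripper's body (76 mm by 85 mm) begins 54 mm behind the grasp point. The pads swing forward as they close: fully open they stand 13 mm farther back than shut.
Start: joints at [68.239, 24.242, 93.386, -0, 62.372, -1.089], TCP at [0.221, 0.585, 0.231] pointing down, gripper open.
Joint ranges: [-172.04, 172.04], [-51.8, 120.97], [4.93, 147.93], [-75.15, 255.16], [6.16, 154.13], [-145.62, 145.62]. Speed limits (degrees/s): [136.94, 136.94, 172.46, 180, 180, 180].

### API

Orientations are given as [roll, pitch, yaw] about the fixed x, y, z axes, in that order (R = Rz(yaw) Ry(pitch) Rx(roll)).
In Python, from plant import get_obs, get_image, finish_job, hold_point_z gives the robot as it stands.
- The arm moves only by the tool move_arm, never from a script. Its argument "moves" is a list of rows, each a list of 7 numbers: the closure, from -1 (fully open) to 1 (shut), then the shift along the tool's x, y, z in m, then the turn, a rotation vector about the tool's x, y, z in degrees. In form: [[grip, tx, ty, tz, ax, ay, az], ...]. A call has 1 to 8 rows; each row is the pose to reach, as a shift and turn from the pose commanded when the call began, along the tool's axes at that moment; what a row does not reach only later rows make up. A row lasts 1/12 s, in which the tool goes at most 41.7 mm and 7.16 degrees, less where a joint would pass 70% of its speed; a pose out of reach is approached as far as the arm can. A call with a gripper value outside its range is refused whole. The fingers move at their own pace and stop on an object; "force" is the grip in N (left out, the last holds). Time passes only in rows, so rows that repeat a pose let the fingers close. It gives the time, the measured TCP pose, the force, the opening and the grip force at its end, in the units of the state.
- get_obs(): the state, without advancing time (a new reading comes with each control period).
- get_image(name): name is "side" or "top"; returns a dict with "frame" (384x512x3 uint8, blue, green, red), "depth" (384x512 float32, m along the optical axis (not along the pixel's ray), 0 where there is no reading), "vfov" (degrees; the focal length in pixels is half the picture's height over the tangent of half this angle, whatever the lens; pixels are square), "cx", "cy" (the principal point, pixels), "dist_coeffs" ([k1, k2, p1, p2, k3] as OpenCV has them; the pictures are not rectified), "R" (3x3) and "t" (3): a world point X has camera coordinates R X + t. Camera axes: x right, y down, z forward; pixel columns grow to the right and rows downward; lengths in m; the calibration is good to about 2 mm. A picture is of the moment at which its call begins.
- finish_job(): hands the job in; it is judged then, once.
The state is a dict: "time_s": time; "joint_pos": joint angles; "joint_vel": joint speeds; "effort": joint torques, N m; "position": TCP position; "orientation": TCP orientation; "contact_force": force on the tool from outside, world axes, zero at the start; "wrist_torque": the same for the moment, N m; "gripper_width": finger opening in m; "gripper_force": force on a finger pad.
Only numpy, scipy, OpenCV 4.12 (cv2) and the standard library are available. Lean on these libraries where they do the work, as an engineer would, in place of code of your own. Each camera call takes 0.05 s, during which the arm holds its last target. There are 200 camera calls.

## Working session

There is one attempt and no reset: what is moved stays moved. The work goes in short steps, Python scripts to look and compute and a tool call to move; the robot and the scene stay as the last step left them, time stands still between calls to the robot, and variables do not carry over. Pictures are saved under pics/ and viewed, at most 10 in all, crops included, and the job is handed in when it is done.

Besides the shell and the picture viewer there is one more tool, called after "Emit:" by a JSON object that holds its "op" and its "data". move_arm: Moves the arm, as the interface text tells. Its arguments: {"type":"object","properties":{"moves":{"type":"array","items":{"type":"array","items":{"type":"number"}}},"force":{"type":"number"}},"required":["moves"]}

```bash
ls; mkdir -p pics; cat > h.py <<'E'
import numpy as np, cv2
from plant import get_obs, get_image, finish_job, hold_point_z
def K(im):
    f=im["frame"].shape[0]/2/np.tan(np.radians(im["vfov"]/2))
    return np.array([[f,0,im["cx"]],[0,f,im["cy"]],[0,0,1.]])
def ray(im,uv):
    p=cv2.undistortPoints(np.array(uv,float).reshape(-1,1,2),K(im),np.array(im["dist_coeffs"],float)).reshape(-1,2)
    R=np.array(im["R"]);t=np.array(im["t"])
    return -R.T@t, np.c_[p,np.ones(len(p))]@R
def onplane(im,uv,z):
    c,d=ray(im,uv); return c+d*((z-c[2])/d[:,2])[:,None]
def proj(im,X):
    return cv2.projectPoints(np.array(X,float).reshape(-1,1,3),cv2.Rodrigues(np.array(im["R"]))[0],np.array(im["t"],float),K(im),np.array(im["dist_coeffs"],float))[0].reshape(-1,2)
def pts(im):
    d=im["depth"];v,u=np.mgrid[:d.shape[0],:d.shape[1]]
    c,r=ray(im,np.c_[u.ravel(),v.ravel()])
    return (c+r*d.reshape(-1,1)).reshape(*d.shape,3)
E
python3 - <<'E'
from h import *
for n in("side","top"):
    im=get_image(n);cv2.imwrite(f"pics/{n}0.png",im["frame"])
    print(n,im["vfov"],im["dist_coeffs"],-np.array(im["R"]).T@np.array(im["t"]))
o=get_obs();print(o,hold_point_z)
E
```

```text
pics
side 43.984049899752165 [-0.19695015  0.          0.          0.          0.        ] [-1.07824143e-04 -1.11733929e+00  7.32844260e-01]
top 56.15516515389396 [-0.03908116  0.          0.          0.          0.        ] [0.4081148  0.00993369 1.08547225]
{'time_s': 0.1, 'joint_pos': array([ 6.82380798e+01,  2.42812580e+01,  9.34277454e+01,  8.32781398e-04,
        6.23725750e+01, -1.08760470e+00]), 'joint_vel': array([ 0.00917476, -0.21828295, -0.213444  ,  0.00373687,  0.02449441,
       -0.02690845]), 'effort': array([-2.54576653e-04, -5.58427691e+01, -2.82447785e+01, -1.16463404e-06,
        2.86435039e-03,  1.32739025e-06]), 'position': array([0.22043496, 0.58429829, 0.23060555]), 'orientation': array([-1.79918450e+02, -2.28559637e-03,  1.59325296e+02]), 'contact_force': array([-0.36301825, -0.0198402 , -0.37350235]), 'wrist_torque': array([ 0.05008965, -0.05626032, -0.02794922]), 'gripper_force': 0.0, 'gripper_width': 0.08510589453989348} 0.0187
```

View pics/top0.png

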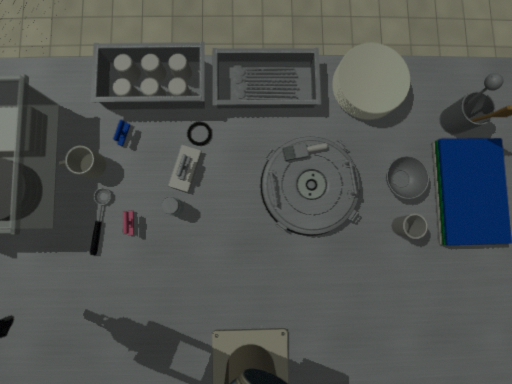

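View pics/side0.png

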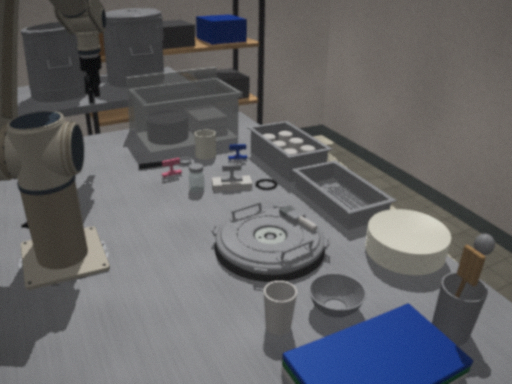

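Candidates for the spanner in the top view are the steel one on the white block (184,167), the blue one (122,133) and the pink one (129,223). By the description I choose the steel one. The lid is at (311,185), and its vent holes are faintly visible. Next is a close crop of both.

```bash
python3 - <<'E'
from h import *
im=get_image("top");f=im["frame"]
a=cv2.resize(f[140:200,150:215],None,fx=6,fy=6,interpolation=cv2.INTER_CUBIC)
b=cv2.resize(f[155:215,281:341],None,fx=6,fy=6,interpolation=cv2.INTER_CUBIC)
cv2.imwrite("pics/crop1.png",np.clip(np.hstack([a,b])*1.6,0,255).astype(np.uint8))
# white rest
hsv=cv2.cvtColor(f,cv2.COLOR_BGR2HSV)
P=pts(im)
sub=P[140:200,150:215];z=sub[...,2]
np.set_printoptions(precision=4,suppress=True)
m=(z>0.014)&(z<0.03)
print("rest rows",m.sum())
mm=np.zeros(f.shape[:2],np.uint8);mm[140:200,150:215]=(sub[...,2]>0.012)&(f[140:200,150:215].min(2)>110)
n,l,s,c=cv2.connectedComponentsWithStats(mm);print(s,c)
w=np.argmax(s[1:,4])+1
cs,_=cv2.findContours((l==w).astype(np.uint8),0,2)
g=np.vstack(cs).reshape(-1,2).astype(float);q=onplane(im,g,0.022)
print(cv2.minAreaRect((q[:,:2]*1000).astype(np.float32)))
top=sub[(z>0.05)&(z<0.09)&(f[140:200,150:215].max(2)<250)]
print("high",len(top),top.mean(0),)
v,u=np.nonzero((z>0.05)&(z<0.1));print(np.c_[u+150,v+140,(z[v,u]*1000)].astype(int).tolist()[:60])
E
```

```text
rest rows 695
[[     0      0    512    384 196164]
 [   169    145     31     46    438]
 [   187    174      2      5      6]] [[255.6643 191.5547]
 [182.8333 167.2078]
 [187.3333 175.8333]]
((583.6380615234375, 187.87881469726562), (56.17317199707031, 127.67522430419922), 72.36917877197266)
high 152 [0.5626 0.1903 0.0772]
[[183, 154, 78], [184, 154, 75], [185, 154, 75], [183, 155, 78], [184, 155, 78], [185, 155, 81], [186, 155, 78], [182, 156, 80], [183, 156, 82], [184, 156, 82], [185, 156, 79], [186, 156, 80], [187, 156, 63], [182, 157, 80], [183, 157, 80], [184, 157, 79], [185, 157, 78], [186, 157, 77], [187, 157, 64], [182, 158, 80], [183, 158, 80], [184, 158, 80], [185, 158, 79], [186, 158, 71], [181, 159, 75], [182, 159, 80], [183, 159, 78], [184, 159, 77], [185, 159, 78], [186, 159, 64], [181, 160, 81], [182, 160, 83], [183, 160, 79], [185, 160, 75], [186, 160, 64], [181, 161, 79], [182, 161, 79], [183, 161, 83], [184, 161, 77], [185, 161, 75], [180, 162, 76], [181, 162, 82], [182, 162, 80], [183, 162, 80], [184, 162, 78], [185, 162, 65], [180, 163, 79], [181, 163, 79], [182, 163, 80], [183, 163, 78], [184, 163, 76], [185, 163, 63], [180, 164, 80], [181, 164, 79], [182, 164, 80], [183, 164, 80], [184, 164, 74], [179, 165, 76], [180, 165, 80], [181, 165, 80]]
```

View pics/crop1.png

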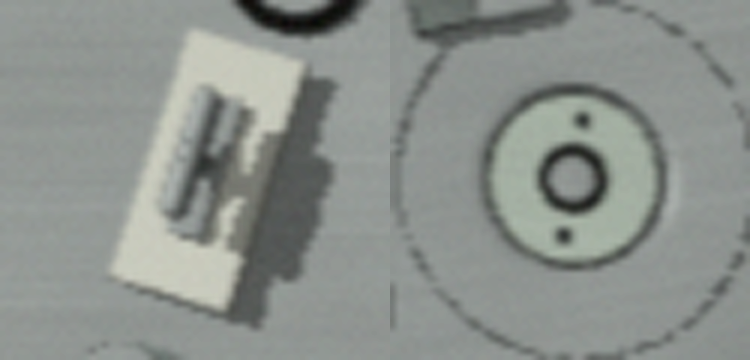

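The crop shows the steel spanner on the white rest (full-frame about 182,166), and the vent ring with dark holes at crop (582,119) and (563,236).

```bash
cat > meas.py <<'E'
from h import *
np.set_printoptions(precision=4,suppress=True)
def wmask(img,uv,r,lo=True):
    pass
def blob(im,u,v,r=3,up=8):
    g=cv2.cvtColor(im["frame"],cv2.COLOR_BGR2GRAY).astype(float)
    u0,v0=int(round(u)),int(round(v));w=g[v0-r:v0+r+1,u0-r:u0+r+1]
    wt=np.clip(np.median(w)-8-w,0,None);vv,uu=np.mgrid[-r:r+1,-r:r+1]
    return np.array([u0+(uu*wt).sum()/wt.sum(),v0+(vv*wt).sum()/wt.sum()])
def line(p,q):
    d=q-p;return (p+q)/2,np.linalg.norm(d[:2]),np.degrees(np.arctan2(d[1],d[0]))
E
python3 - <<'E'
from meas import *
im=get_image("top");P=pts(im)
a=blob(im,281+192/6-.4,155+119/6-.4);b=blob(im,281+173/6-.4,155+236/6-.4)
h=onplane(im,[a,b],0.038);print("holes",a,b,h,line(*h))
z=P[...,2];m=np.zeros(z.shape,np.uint8);m[140:195,165:200]=(z[140:195,165:200]>0.070)
n,l,s,c=cv2.connectedComponentsWithStats(m);w=np.argmax(s[1:,4])+1
v,u=np.nonzero(l==w);q=onplane(im,np.c_[u,v],0.080)
print("wing",s[w],q.mean(0),cv2.minAreaRect((q[:,:2]*1000).astype(np.float32)))
C=np.cov(q[:,:2].T);e,V=np.linalg.eigh(C);print(np.degrees(np.arctan2(*V[::-1,1])),np.sqrt(12*e))
# ring circle: greenish aluminium
f=im["frame"][155:215,281:341].astype(int)
g=(f[...,1]-f[...,2]>8).astype(np.uint8);n,l,s,c=cv2.connectedComponentsWithStats(g);w=np.argmax(s[1:,4])+1
cs,_=cv2.findContours((l==w).astype(np.uint8),0,2);k=max(cs,key=len).reshape(-1,2)+[281,155]
q=onplane(im,k,0.038)*1000;print("ring",s[w],cv2.fitEllipse(q[:,:2].astype(np.float32)))
# heights check
for n in("side",):
    im2=get_image(n);print(proj(im2,[[*h.mean(0)[:2],.038],h[0],h[1]]))
E
```

```text
holes [313.1529 174.0318] [309.3449 194.0411] [[ 0.5566 -0.1955  0.038 ]
 [ 0.4974 -0.1822  0.038 ]] (array([ 0.527 , -0.1889,  0.038 ]), np.float64(0.06071731771640621), np.float64(167.265952638296))
wing [177 154  10  22 106] [0.5822 0.1849 0.08  ] ((582.7827758789062, 186.4133758544922), (16.091341018676758, 63.56352233886719), 72.09078216552734)
162.35397966589073 [0.0135 0.063 ]Traceback (most recent call last):
  File "<stdin>", line 14, in <module>
cv2.error: OpenCV(4.12.0) /io/opencv/modules/imgproc/src/shapedescr.cpp:361: error: (-201:Incorrect size of input array) There should be at least 5 points to fit the ellipse in function 'fitEllipseNoDirect'
```

```bash
cat >> h.py <<'E'
from scipy.spatial.transform import Rotation as Ro
np.set_printoptions(precision=4,suppress=True)
def delta(x,y,z,yaw,pos=None,ori=None):
    o=get_obs();p=o["position"] if pos is None else pos;r=o["orientation"] if ori is None else ori
    A=Ro.from_euler("xyz",r,degrees=True);B=Ro.from_euler("xyz",[180,0,yaw],degrees=True)
    print("shift",A.inv().apply(np.array([x,y,z])-p),"turn",(A.inv()*B).as_rotvec(degrees=True))
E
python3 - <<'E'
from h import *
delta(.5828,.1862,.15,162.3,[.221,.585,.231],[180,0,159.325])
im=get_image("top");P=pts(im);i=im["frame"]
# lid rim / well from depth
s=P[120:250,240:380].reshape(-1,3);t=s[(s[:,2]>.042)&(s[:,2]<.050)]
print(len(t),t.min(0),t.max(0))
g=cv2.cvtColor(i,cv2.COLOR_BGR2GRAY)[155:215,281:341]
c=cv2.HoughCircles(cv2.resize(g,None,fx=6,fy=6,interpolation=cv2.INTER_CUBIC),cv2.HOUGH_GRADIENT,1,50,param1=80,param2=20,minRadius=70,maxRadius=105)
print(c)
if c is not None:
    u,v,r=c[0,0];uv=[(u+.5)/6-.5+281,(v+.5)/6-.5+155];print(uv,r/6,onplane(im,[uv],.038),onplane(im,[uv],.046))
E
```

```text
shift [-0.4793 -0.2454  0.081 ] turn [-0.     0.    -2.975]
4691 [ 0.389  -0.3249  0.042 ] [ 0.6676 -0.0521  0.05  ]
None
```

Emit:
{"op": "move_arm", "data": {"moves": [[-1,-0.037,-0.019,0,0,0,0],[-1,-0.074,-0.038,0,0,0,0],[-1,-0.111,-0.057,0,0,0,0],[-1,-0.148,-0.076,0,0,0,0],[-1,-0.185,-0.095,0,0,0,-1],[-1,-0.222,-0.114,0,0,0,-2],[-1,-0.259,-0.133,0,0,0,-3],[-1,-0.296,-0.152,0,0,0,-3]]}}

```text
time_s: 0.92
position: [0.4449, 0.3364, 0.2314]
orientation: [180.0, 0.0, 162.4]
contact_force: [0.6, 0.8, -0.2]
gripper_width: 0.0853
gripper_force: 0.0
```

```bash
python3 - <<'E'
from h import *
o=get_obs();print(o["position"],o["orientation"],o["time_s"]);delta(.5828,.1862,.15,162.3)
E
```

```text
[0.4449 0.3364 0.2314] [179.9925   0.0054 162.3921] 0.9167
shift [-0.1769 -0.1014  0.0814] turn [0.0075 0.0054 0.0921]
```

Emit:
{"op": "move_arm", "data": {"moves": [[-1,-0.036,-0.021,0,0,0,0],[-1,-0.072,-0.042,0,0,0,0],[-1,-0.108,-0.062,0.015,0,0,0],[-1,-0.144,-0.083,0.035,0,0,0],[-1,-0.177,-0.102,0.055,0,0,0],[-1,-0.177,-0.102,0.081,0,0,0],[-1,-0.177,-0.102,0.081,0,0,0]]}}

```text
time_s: 1.5
position: [0.5802, 0.1838, 0.1452]
orientation: [-179.7, -0.3, 162.1]
contact_force: [-1.4, -0.4, -1.1]
gripper_width: 0.0853
gripper_force: 0.0
```

```bash
python3 - <<'E'
from h import *
o=get_obs();print(o["position"],o["orientation"],o["time_s"]);delta(.5828,.1862,.050,162.3)
im=get_image("side");g=proj(im,[[.583,.186,.069]])[0].astype(int);print(g)
a=im["frame"][g[1]-65:g[1]+35,g[0]-65:g[0]+65]
b=get_image("top")["frame"][130:210,140:225]
cv2.imwrite("pics/ap.png",np.vstack([cv2.resize(a,None,fx=4,fy=4,interpolation=2)]))
E
```

```text
[0.5802 0.1838 0.1452] [-179.7455   -0.3439  162.1186] 1.5
shift [-0.0023  0.0035  0.0952] turn [-0.254  -0.3443 -0.1806]
[232 167]
```

View pics/ap.png

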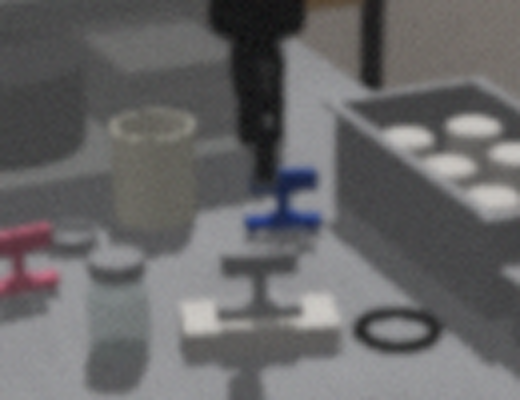

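The crop shows the gripper above the steel spanner (crop 258,265) and in line with it. The blue one is behind it, and the jar and seal are clear. I'll go down.

Emit:
{"op": "move_arm", "data": {"moves": [[-1,0,0.001,0.015,0,0,0],[-1,0,0.001,0.035,0,0,0],[-1,0,0.001,0.055,0,0,0],[-1,0,0.001,0.075,0,0,0],[-1,0,0.001,0.09,0,0,0],[-1,0,0.001,0.097,0,0,0],[-1,0,0.001,0.097,0,0,0],[-1,0,0.001,0.097,0,0,0]]}}

```text
time_s: 2.27
position: [0.5823, 0.1891, 0.0547]
orientation: [179.9, 0.1, 162.4]
contact_force: [-0.1, -0.1, -0.0]
gripper_width: 0.0854
gripper_force: 0.0
```

```bash
python3 - <<'E'
from h import *
o=get_obs();print(o["position"],o["orientation"],o["contact_force"]);delta(.5828,.1862,.050,162.3)
E
```

```text
[0.5823 0.1891 0.0547] [179.9491   0.0691 162.3899] [-0.1024 -0.0651 -0.0176]
shift [-0.0013 -0.0026  0.0047] turn [0.051  0.0691 0.0899]
```

Emit:
{"op": "move_arm", "data": {"moves": [[-1,-0.001,-0.002,0.004,0,0,0],[-1,-0.001,-0.002,0.004,0,0,0],[0,-0.001,-0.002,0.004,0,0,0],[0.4,-0.001,-0.002,0.004,0,0,0],[0.6,-0.001,-0.002,0.004,0,0,0],[0.8,-0.001,-0.002,0.004,0,0,0],[1,-0.001,-0.002,0.004,0,0,0],[1,-0.001,-0.002,0.004,0,0,0]], "force": 40}}

```text
time_s: 2.93
position: [0.5823, 0.1859, 0.0494]
orientation: [180.0, 0.0, 162.3]
contact_force: [-0.5, -2.3, 0.1]
gripper_width: 0.012
gripper_force: 5.0
```

Emit:
{"op": "move_arm", "data": {"moves": [[1,0,0,0,0,0,0],[1,0,0,0,0,0,0],[1,0,0,0,0,0,0],[1,0,0,0,0,0,0]], "force": 100}}

```text
time_s: 3.27
position: [0.5823, 0.1859, 0.0494]
orientation: [180.0, 0.0, 162.3]
contact_force: [-0.5, 1.0, 2.2]
gripper_width: 0.0108
gripper_force: 97.6
```

```bash
python3 - <<'E'
from h import *
o=get_obs();print(o["position"],o["orientation"],o["contact_force"],o["wrist_torque"])
E
```

```text
[0.5823 0.1859 0.0494] [179.996    0.0065 162.3268] [-0.5314  0.9932  2.1801] [-0.0093 -0.011   0.0246]
```

Emit:
{"op": "move_arm", "data": {"moves": [[1,0,0,-0.006,0,0,0],[1,0,0,-0.015,0,0,0],[1,0,0,-0.035,0,0,0],[1,0,0,-0.065,0,0,0],[1,0,0,-0.091,0,0,0],[1,-0.004,-0.025,-0.091,0,0,0],[1,-0.01,-0.06,-0.091,0,0,0],[1,-0.016,-0.098,-0.091,0,0,-1]]}}

```text
time_s: 3.93
position: [0.568, 0.0877, 0.1417]
orientation: [179.9, 0.1, 163.5]
contact_force: [0.9, -0.5, -2.6]
gripper_width: 0.0107
gripper_force: 97.9
```

```bash
python3 - <<'E'
from h import *
o=get_obs();print(o["position"],o["orientation"],o["contact_force"],o["wrist_torque"],o["gripper_width"],o["gripper_force"]);delta(.527,-.189,.14,167.3)
E
```

```text
[0.568  0.0877 0.1417] [179.9441   0.1127 163.4674] [ 0.8991 -0.4583 -2.5502] [-0.0315 -0.0213  0.0278] 0.010734186681489573 97.8602010011673
shift [-0.0395 -0.2769  0.0015] turn [ 0.0522  0.1145 -3.8326]
```

Emit:
{"op": "move_arm", "data": {"moves": [[1,-0.006,-0.04,0,0,0,-1],[1,-0.012,-0.08,0,0,0,-2],[1,-0.018,-0.12,0,0,0,-3],[1,-0.024,-0.16,0,0,0,-3.8],[1,-0.03,-0.2,0,0,0,-3.8],[1,-0.035,-0.24,0,0,0,-3.8],[1,-0.0395,-0.277,0,0,0,-3.8],[1,-0.0395,-0.277,0.01,0,0,-3.8]]}}

```text
time_s: 4.6
position: [0.5266, -0.1954, 0.1327]
orientation: [-179.9, 0.3, 166.9]
contact_force: [1.5, 0.0, -1.5]
gripper_width: 0.0107
gripper_force: 98.0
```

Emit:
{"op": "move_arm", "data": {"moves": [[1,0,0,0.015,0,0,0],[1,0,0,0.03,0,0,0],[1,0,0,0.04,0,0,0],[1,0,0,0.04,0,0,0],[1,0,0,0.04,0,0,0]]}}

```text
time_s: 5.02
position: [0.5259, -0.1886, 0.0902]
orientation: [180.0, -0.1, 167.2]
contact_force: [-0.7, 0.2, -1.4]
gripper_width: 0.0103
gripper_force: 98.0
```

```bash
python3 - <<'E'
from h import *
o=get_obs();print(o["position"],o["orientation"],o["contact_force"],o["wrist_torque"]);delta(.527,-.189,.076,167.3)
im=get_image("side");g=proj(im,[[.527,-.189,.06]])[0].astype(int);print(g)
a=im["frame"][g[1]-50:g[1]+30,g[0]-55:g[0]+55]
cv2.imwrite("pics/lid.png",np.clip(cv2.resize(a,None,fx=7,fy=7,interpolation=2)*1.3,0,255))
p=o["position"];yw=np.radians(o["orientation"][2]);d=np.array([np.cos(yw),np.sin(yw),0])*.029
tip=p+[0,0,-.0344]
print("tips",proj(im,[tip+d,tip-d]),"holes",proj(im,[[.5566,-.1955,.038],[.4974,-.1822,.038]]))
E
```

```text
[ 0.5259 -0.1886  0.0902] [179.9907  -0.0655 167.152 ] [-0.6682  0.1959 -1.3709] [ 0.0204 -0.0007  0.0074]
shift [-0.0012 -0.0001  0.0142] turn [ 0.0094 -0.0655 -0.148 ]
[271 228]
tips [[260.0032 231.1226]
 [281.0589 228.5721]] holes [[281.6494 234.0331]
 [259.8044 236.7787]][ WARN:0@0.601] global loadsave.cpp:1063 imwrite_ Unsupported depth image for selected encoder is fallbacked to CV_8U.
```

View pics/lid.png

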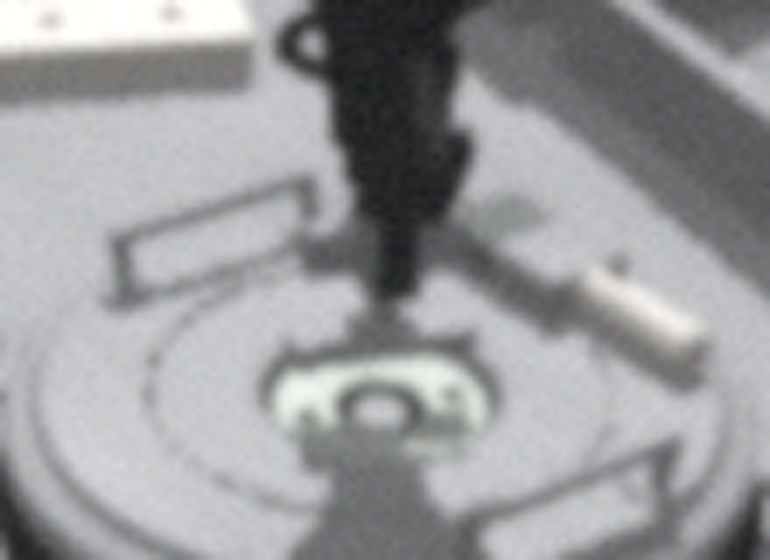

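The crop shows the spanner bar over the ring, with its ends at about (285,355) and (475,345). The ring holes are at about (453,395) and (312,418).

```bash
python3 - <<'E'
from meas import *
im=get_image("side")
q=[blob(im,280.6,234.0,2),blob(im,260.3,237.3,2)]
h=onplane(im,q,.038);print(q,h,line(*h));h=onplane(im,[[280.5,234.2],[260.3,237.5]],.038);print(line(*h))
E
```

```text
[array([280.6102, 234.6271]), array([260.1223, 238.3511])] [[ 0.5526 -0.1968  0.038 ]
 [ 0.4947 -0.1893  0.038 ]] (array([ 0.5237, -0.1931,  0.038 ]), np.float64(0.05842943538415215), np.float64(172.57341590761445))
(array([ 0.5252, -0.1904,  0.038 ]), np.float64(0.05712293990919894), np.float64(170.9118626892491))
```

Emit:
{"op": "move_arm", "data": {"moves": [[1,-0.001,0,0.006,0,0,0],[1,-0.001,0,0.01,0,0,0],[1,-0.001,0,0.012,0,0,0],[1,-0.001,0,0.013,0,0,0],[1,-0.001,0,0.014,0,0,0],[1,-0.001,0,0.015,0,0,0],[1,-0.001,0,0.015,0,0,0]]}}

```text
time_s: 5.7
position: [0.527, -0.1893, 0.0752]
orientation: [180.0, -0.0, 167.1]
contact_force: [0.2, 0.2, -2.4]
gripper_width: 0.0105
gripper_force: 98.1
```

Emit:
{"op": "move_arm", "data": {"moves": [[1,0,0,0.001,0,0,0],[1,0,0,0.002,0,0,0],[1,0,0,0.003,0,0,0],[1,0,0,0.004,0,0,0],[1,0,0,0.004,0,0,0]]}}

```text
time_s: 6.12
position: [0.5269, -0.1892, 0.0711]
orientation: [180.0, -0.0, 167.1]
contact_force: [0.2, -0.7, -2.3]
gripper_width: 0.0104
gripper_force: 98.1
```

Emit:
{"op": "move_arm", "data": {"moves": [[1,0,0,0.0005,0,0,0],[1,0,0,0.001,0,0,0],[1,0,0,0.0015,0,0,0],[1,0,0,0.0015,0,0,0]]}}

```text
time_s: 6.45
position: [0.5269, -0.1891, 0.0697]
orientation: [180.0, -0.0, 167.1]
contact_force: [-0.1, 1.0, -1.1]
gripper_width: 0.0104
gripper_force: 98.0
```

```bash
python3 - <<'E'
from h import *
o=get_obs();print(o["position"],o["orientation"],o["contact_force"],o["wrist_torque"])
E
```

```text
[ 0.5269 -0.1891  0.0697] [179.9903  -0.0218 167.1265] [-0.0759  0.9606 -1.1032] [ 0.1951  0.0697 -0.0096]
```

Emit:
{"op": "move_arm", "data": {"moves": [[1,0,0,0.0005,0,0,0],[1,0,0,0.001,0,0,0],[1,0,0,0.001,0,0,0]]}}

```text
time_s: 6.7
position: [0.5268, -0.1891, 0.0687]
orientation: [180.0, -0.0, 167.1]
contact_force: [-0.1, 1.7, -2.6]
gripper_width: 0.0108
gripper_force: 98.1
```

```bash
python3 - <<'E'
from h import *
o=get_obs();print(o["position"],o["orientation"],o["contact_force"],o["wrist_torque"])
E
```

```text
[ 0.5268 -0.1891  0.0687] [179.9909  -0.0298 167.129 ] [-0.0906  1.7048 -2.6354] [0.2987 0.104  0.0736]
```

Emit:
{"op": "move_arm", "data": {"moves": [[1,0,0.0005,0,0,0,0],[1,0,0.001,0,0,0,0],[1,0,0.001,0.0005,0,0,0],[1,0,0.001,0.001,0,0,0],[1,0,0.001,0.001,0,0,0]]}}

```text
time_s: 7.12
position: [0.5271, -0.1885, 0.0677]
orientation: [-180.0, -0.0, 167.1]
contact_force: [-2.1, -1.3, -0.6]
gripper_width: 0.0106
gripper_force: 98.1
```

```bash
python3 - <<'E'
from h import *
o=get_obs();print(o["position"],o["orientation"],o["contact_force"],o["wrist_torque"])
E
```

```text
[ 0.5271 -0.1885  0.0677] [-179.9821   -0.0197  167.1346] [-2.1465 -1.2528 -0.6236] [-0.5237  0.486   0.1106]
```

Emit:
{"op": "move_arm", "data": {"moves": [[1,0.0005,-0.0005,0,0,0,0],[1,0.0007,-0.0005,0.0005,0,0,0],[1,0.0007,-0.0005,0.001,0,0,0],[1,0.0007,-0.0005,0.0015,0,0,0],[1,0.0007,-0.0005,0.0015,0,0,0]]}}

```text
time_s: 7.53
position: [0.5266, -0.1886, 0.0663]
orientation: [180.0, 0.0, 167.1]
contact_force: [0.1, -0.9, -2.6]
gripper_width: 0.0106
gripper_force: 98.1
```

```bash
python3 - <<'E'
from h import *
o=get_obs();print(o["position"],o["orientation"],o["contact_force"],o["wrist_torque"])
E
```

```text
[ 0.5266 -0.1886  0.0663] [179.9986   0.0166 167.129 ] [ 0.0659 -0.8846 -2.6465] [-0.1123  0.0266  0.0653]
```

Emit:
{"op": "move_arm", "data": {"moves": [[1,0,0,0,0,0,1],[1,0,0,0,0,0,2],[1,0,0,0,0,0,3],[1,0,0,0,0,0,4],[1,0,0,0,0,0,5],[1,0,0,0,0,0,6],[1,0,0,0,0,0,7],[1,0,0,0,0,0,8]]}}

```text
time_s: 8.2
position: [0.5265, -0.1887, 0.0663]
orientation: [-180.0, 0.0, 159.0]
contact_force: [-0.3, -2.5, -3.6]
gripper_width: 0.0104
gripper_force: 97.9
```

```bash
cat > st.py <<'E'
from h import *
o=get_obs();print(o["position"],o["orientation"],o["contact_force"],o["wrist_torque"],o["time_s"],o["gripper_width"])
E
python3 st.py
```

```text
[ 0.5265 -0.1887  0.0663] [-179.9952    0.0045  159.0257] [-0.2795 -2.5401 -3.5875] [-0.39    0.0471  0.2968] 8.2 0.010412475906519251
```

Emit:
{"op": "move_arm", "data": {"moves": [[1,0,-0.0003,0,0,0,1],[1,0,-0.0005,0,0,0,2],[1,0,-0.0005,0,0,0,3],[1,0,-0.0005,0,0,0,4],[1,0,-0.0005,0,0,0,5],[1,0,-0.0005,0,0,0,6],[1,0,-0.0005,0,0,0,7],[1,0,-0.0005,0,0,0,8]]}}

```text
time_s: 8.87
position: [0.5264, -0.189, 0.0663]
orientation: [180.0, -0.0, 151.0]
contact_force: [0.7, 1.5, -3.9]
gripper_width: 0.0104
gripper_force: 97.9
```

```bash
python3 st.py
```

```text
[ 0.5264 -0.189   0.0663] [179.9925  -0.0024 151.029 ] [ 0.6693  1.5225 -3.8835] [ 0.2826 -0.2285  0.3027] 8.8667 0.010433861583603727
```

Emit:
{"op": "move_arm", "data": {"moves": [[1,0,0.0002,0,0,0,1],[1,0,0.0002,0,0,0,2],[1,0,0.0002,0,0,0,3],[1,0,0.0002,0,0,0,4],[1,0,0.0002,0,0,0,5]]}}

```text
time_s: 9.28
position: [0.5263, -0.1889, 0.0663]
orientation: [-180.0, -0.0, 146.0]
contact_force: [0.6, 0.7, -3.1]
gripper_width: 0.0108
gripper_force: 97.8
```

```bash
python3 st.py
```

```text
[ 0.5263 -0.1889  0.0663] [-179.9954   -0.0053  146.0288] [ 0.5702  0.7323 -3.1405] [ 0.0715 -0.095   0.269 ] 9.2833 0.010770618184573878
```

Turned 21° so far. From here I take 2° steps and check the torque after each one.

Emit:
{"op": "move_arm", "data": {"moves": [[1,0,0,0,0,0,0.5],[1,0,0,0,0,0,1],[1,0,0,0,0,0,1.5],[1,0,0,0,0,0,2],[1,0,0,0,0,0,2.5]]}}

```text
time_s: 9.7
position: [0.5263, -0.1889, 0.0663]
orientation: [-180.0, -0.0, 143.6]
contact_force: [0.5, -0.5, -3.0]
gripper_width: 0.0103
gripper_force: 97.8
```

```bash
python3 st.py
```

```text
[ 0.5263 -0.1889  0.0663] [-179.9941   -0.0073  143.5823] [ 0.4506 -0.4809 -3.0247] [ 0.0281 -0.0311  0.2695] 9.7 0.010302800853607382
```

Emit:
{"op": "move_arm", "data": {"moves": [[1,0,0,0,0,0,0.5],[1,0,0,0,0,0,1],[1,0,0,0,0,0,1.5],[1,0,0,0,0,0,2],[1,0,0,0,0,0,2.5],[1,0,0,0,0,0,3]]}}

```text
time_s: 10.2
position: [0.5263, -0.1889, 0.0663]
orientation: [-180.0, -0.0, 140.6]
contact_force: [-0.5, 0.6, -4.0]
gripper_width: 0.0103
gripper_force: 98.0
```

```bash
python3 st.py
```

```text
[ 0.5263 -0.1889  0.0663] [-179.9926   -0.0078  140.5801] [-0.5259  0.6318 -3.9596] [-0.0632  0.0748  0.2763] 10.2 0.010264230918438932
```

Emit:
{"op": "move_arm", "data": {"moves": [[1,0,0,0,0,0,0.5],[1,0,0,0,0,0,1],[1,0,0,0,0,0,1.5],[1,0,0,0,0,0,2],[1,0,0,0,0,0,2.5],[1,0,0,0,0,0,3]]}}

```text
time_s: 10.7
position: [0.5263, -0.1889, 0.0663]
orientation: [-180.0, -0.0, 137.6]
contact_force: [-0.3, -1.2, -3.5]
gripper_width: 0.0106
gripper_force: 98.0
```

```bash
python3 st.py
```

```text
[ 0.5263 -0.1889  0.0663] [-179.9936   -0.0064  137.5772] [-0.3115 -1.159  -3.5465] [-0.183   0.1431  0.2378] 10.7 0.010569780743642553
```

Emit:
{"op": "move_arm", "data": {"moves": [[1,0,0,0,0,0,0.5],[1,0,0,0,0,0,1],[1,0,0,0,0,0,1.5],[1,0,0,0,0,0,2],[1,0,0,0,0,0,2.5],[1,0,0,0,0,0,3]]}}

```text
time_s: 11.2
position: [0.5263, -0.1889, 0.0663]
orientation: [-180.0, -0.0, 134.6]
contact_force: [-0.7, -0.3, -3.6]
gripper_width: 0.0106
gripper_force: 98.7
```

```bash
python3 st.py
```

```text
[ 0.5263 -0.1889  0.0663] [-179.9787   -0.0027  134.644 ] [-0.7438 -0.3159 -3.6051] [-0.1103  0.2457  0.938 ] 11.2 0.01060753290993239
```

The torque rose from 0.28 to 0.94 N m at about 32° of turn, so the ring is hard against its stop. I'll ease back within the pin play and lift out.

Emit:
{"op": "move_arm", "data": {"moves": [[1,0,0,0,0,0,-0.8],[1,0,0,0,0,0,-1.6],[1,0,0,0,0,0,-1.6]]}}

```text
time_s: 11.45
position: [0.5263, -0.1889, 0.0663]
orientation: [180.0, -0.0, 136.2]
contact_force: [-2.0, -0.8, -2.6]
gripper_width: 0.0103
gripper_force: 98.0
```

```bash
python3 st.py
```

```text
[ 0.5263 -0.1889  0.0663] [179.9915  -0.0148 136.2487] [-1.9546 -0.845  -2.6073] [-0.1465  0.3016  0.1713] 11.45 0.010323771541726461
```

Emit:
{"op": "move_arm", "data": {"moves": [[1,0,0,0,0,0,-0.5],[1,0,0,-0.002,0,0,-0.5],[1,0,0,-0.005,0,0,-0.5],[1,0,0,-0.009,0,0,-0.5],[1,0,0,-0.018,0,0,-0.5],[1,0,0,-0.04,0,0,-0.5],[1,0,0,-0.073,0,0,-0.5],[1,0,0,-0.073,0,0,-0.5]]}}

```text
time_s: 12.12
position: [0.53, -0.1902, 0.1453]
orientation: [179.8, 0.5, 136.7]
contact_force: [1.2, 1.2, -1.5]
gripper_width: 0.0104
gripper_force: 98.2
```

```bash
python3 st.py; python3 -c "
from h import *
delta(.5823,.1859,.14,162.3)"
```

```text
[ 0.53   -0.1902  0.1453] [179.7852   0.4998 136.7187] [ 1.2396  1.2222 -1.5235] [-0.0714 -0.0665 -0.0021] 12.1167 0.010428138977246117
shift [0.2198 0.3096 0.0046] turn [  0.0996   0.5394 -25.5801]
```

Emit:
{"op": "move_arm", "data": {"moves": [[1,0.012,0.018,0,0,0,-2],[1,0.033,0.048,0,0,0,-4],[1,0.055,0.078,0,0,0,-7],[1,0.077,0.111,0,0,0,-10],[1,0.099,0.143,0,0,0,-13],[1,0.121,0.175,0,0,0,-16],[1,0.143,0.206,0,0,0,-20],[1,0.165,0.237,0,0,0,-24]]}}

```text
time_s: 12.78
position: [0.569, 0.0988, 0.14]
orientation: [180.0, 0.1, 160.9]
contact_force: [1.0, -1.0, -2.7]
gripper_width: 0.0107
gripper_force: 98.1
```

```bash
python3 st.py; python3 -c "
from h import *
delta(.5823,.1859,.14,162.3)
im=get_image('top')
print('done')"
```

```text
[0.569  0.0988 0.14  ] [179.9623   0.0603 160.9153] [ 1.013  -0.9705 -2.6692] [ 0.0281 -0.0674  0.0053] 12.7833 0.01065716613227923
shift [0.0159 0.0867 0.0001] turn [ 0.037   0.0608 -1.3847]
done
```

Emit:
{"op": "move_arm", "data": {"moves": [[1,0.007,0.035,0,0,0,-1.6],[1,0.0125,0.067,0,0,0,-1.6],[1,0.0165,0.087,0,0,0,-1.6],[1,0.0165,0.088,0.02,0,0,-1.6],[1,0.0165,0.088,0.045,0,0,-1.6],[1,0.0165,0.088,0.065,0,0,-1.6],[1,0.0165,0.088,0.074,0,0,-1.6],[1,0.0165,0.088,0.074,0,0,-1.6]]}}

```text
time_s: 13.5
position: [0.5807, 0.1848, 0.0634]
orientation: [-179.9, -0.2, 162.3]
contact_force: [-0.7, 0.8, -2.8]
gripper_width: 0.0107
gripper_force: 98.7
```

Emit:
{"op": "move_arm", "data": {"moves": [[1,0,0,0,0,0,0],[1,0,0,0,0,0,0],[1,0,0,0,0,0,0]]}}

```text
time_s: 13.75
position: [0.5833, 0.1854, 0.0668]
orientation: [179.9, 0.1, 162.3]
contact_force: [-0.9, 0.5, -1.9]
gripper_width: 0.0103
gripper_force: 98.7
```

```bash
python3 st.py; python3 -c "
from h import *
delta(.5823,.1859,.0494,162.3)
im=get_image('top');f=im['frame'][155:215,281:341]
a=cv2.resize(f,None,fx=6,fy=6,interpolation=cv2.INTER_CUBIC)
s=get_image('side');g=proj(s,[[.583,.186,.05]])[0].astype(int)
b=cv2.resize(s['frame'][g[1]-36:g[1]+24,g[0]-30:g[0]+30],None,fx=6,fy=6,interpolation=cv2.INTER_CUBIC)
cv2.imwrite('pics/back.png',np.clip(np.hstack([a,b])*1.4,0,255).astype(np.uint8))"
```

```text
[0.5833 0.1854 0.0668] [179.9162   0.1214 162.3101] [-0.9192  0.4614 -1.85  ] [-0.0273  0.0278  0.0157] 13.75 0.010299960968369236
shift [0.0011 0.0001 0.0174] turn [0.0838 0.1214 0.0102]
```

View pics/back.png

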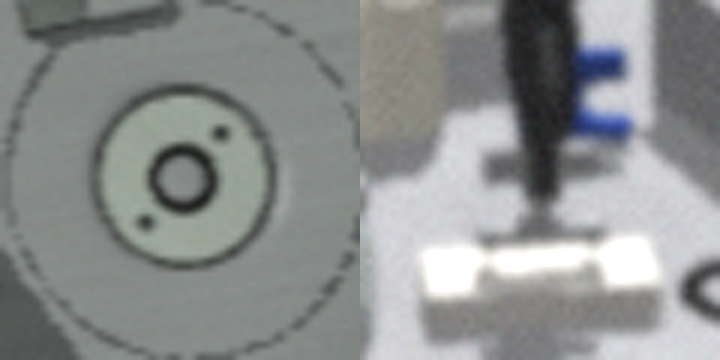

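The left crop shows the ring turned about 30° clockwise, with its holes now at (221,132) and (146,221). The right crop shows the spanner still held and centred over the rest.

Emit:
{"op": "move_arm", "data": {"moves": [[1,0.0005,0,0.003,0,0,0],[1,0.0005,0,0.006,0,0,0],[1,0.0005,0,0.009,0,0,0],[1,0.0005,0,0.011,0,0,0],[1,0.0005,0,0.013,0,0,0],[1,0.0005,0,0.013,0,0,0]]}}

```text
time_s: 14.35
position: [0.5813, 0.1853, 0.0517]
orientation: [-180.0, -0.0, 162.3]
contact_force: [0.5, 0.0, -2.2]
gripper_width: 0.0106
gripper_force: 98.7
```

```bash
python3 st.py; python3 -c "
from h import *
delta(.5823,.1859,.0494,162.3)"
```

```text
[0.5813 0.1853 0.0517] [-179.9672   -0.0484  162.3267] [ 0.5354  0.0328 -2.2377] [ 0.0088 -0.0127 -0.0145] 14.35 0.010614990643067425
shift [-0.0007  0.0009  0.0023] turn [-0.0328 -0.0484  0.0268]
```

Pins are in, with no lateral load. I'll set it down onto the face.

Emit:
{"op": "move_arm", "data": {"moves": [[1,-0.0007,0.0007,0.001,0,0,0],[1,-0.0007,0.0007,0.0015,0,0,0],[1,-0.0007,0.0007,0.002,0,0,0],[1,-0.0007,0.0007,0.0023,0,0,0],[1,-0.0007,0.0007,0.0023,0,0,0]]}}

```text
time_s: 14.77
position: [0.5826, 0.1859, 0.05]
orientation: [180.0, -0.0, 162.3]
contact_force: [0.7, -0.2, -2.2]
gripper_width: 0.0102
gripper_force: 98.7
```

```bash
python3 st.py
```

```text
[0.5826 0.1859 0.05  ] [179.9988  -0.0004 162.3246] [ 0.7172 -0.1749 -2.2086] [0.0214 0.0105 0.0131] 14.7667 0.010209865213830768
```

Emit:
{"op": "move_arm", "data": {"moves": [[1,0,0,0.0003,0,0,0],[1,0,0,0.0006,0,0,0],[1,0,0,0.0009,0,0,0],[1,0,0,0.0009,0,0,0]]}}

```text
time_s: 15.1
position: [0.5826, 0.1859, 0.0494]
orientation: [180.0, 0.0, 162.3]
contact_force: [-1.6, 0.6, 2.3]
gripper_width: 0.0103
gripper_force: 99.3
```

```bash
python3 st.py
```

```text
[0.5826 0.1859 0.0494] [179.9957   0.0057 162.3275] [-1.5809  0.618   2.3074] [-0.0444  0.1966  0.0258] 15.1 0.010349597815680053
```

Emit:
{"op": "move_arm", "data": {"moves": [[0.7,0,0,0,0,0,0],[0.6,0,0,0,0,0,0],[0.4,0,0,0,0,0,0],[0,0,0,0,0,0,0],[-0.6,0,0,0,0,0,0],[-1,0,0,0,0,0,0],[-1,0,0,0,0,0,0],[-1,0,0,0,0,0,0]], "force": 20}}

```text
time_s: 15.77
position: [0.5826, 0.1859, 0.0491]
orientation: [-180.0, 0.0, 162.3]
contact_force: [-0.6, 0.1, -0.7]
gripper_width: 0.0837
gripper_force: 0.0
```

Emit:
{"op": "move_arm", "data": {"moves": [[-1,0,0,-0.01,0,0,0],[-1,0,0,-0.03,0,0,0],[-1,0,0,-0.06,0,0,0],[-1,0,0,-0.1,0,0,0],[-1,0,0,-0.14,0,0,0],[-1,0,0,-0.18,0,0,0],[-1,0,0.02,-0.2,0,0,0],[-1,0.02,0.04,-0.2,0,0,0]]}}

```text
time_s: 16.43
position: [0.581, 0.2304, 0.2568]
orientation: [179.6, 0.6, 162.2]
contact_force: [-0.2, 0.1, 0.5]
gripper_width: 0.0858
gripper_force: 0.0
```

Emit:
{"op": "move_arm", "data": {"moves": [[-1,0.03,0.03,0,0,0,0],[-1,0.06,0.06,0,0,0,0],[-1,0.09,0.09,0,0,0,0],[-1,0.12,0.12,0,0,0,0],[-1,0.12,0.12,0,0,0,0],[-1,0.12,0.12,0,0,0,0]]}}

```text
time_s: 16.93
position: [0.4964, 0.3828, 0.2498]
orientation: [180.0, 0.0, 162.6]
contact_force: [0.5, 0.1, 0.4]
gripper_width: 0.0855
gripper_force: 0.0
```

```bash
python3 st.py; python3 - <<'E'
from meas import *
im=get_image("top");P=pts(im);z=P[...,2];m=np.zeros(z.shape,np.uint8);m[140:195,165:200]=(z[140:195,165:200]>0.070)&(z[140:195,165:200]<.09)
n,l,s,c=cv2.connectedComponentsWithStats(m);w=np.argmax(s[1:,4])+1
v,u=np.nonzero(l==w);q=onplane(im,np.c_[u,v],0.080)
print("wing",s[w],z[v,u].mean(),q.mean(0),cv2.minAreaRect((q[:,:2]*1000).astype(np.float32)))
a=blob(im,281+221/6-.4,155+132/6-.4);b=blob(im,281+146/6-.4,155+221/6-.4)
h=onplane(im,[a,b],0.038);print("holes",line(*h))
cv2.imwrite("pics/end.png",np.clip(cv2.resize(im["frame"][50:270,40:400],None,fx=2,fy=2)*1.4,0,255).astype(np.uint8))
E
```

```text
[0.4964 0.3828 0.2498] [179.9688   0.0181 162.5596] [0.4696 0.0673 0.3868] [0.0105 0.0116 0.0422] 16.9333 0.08554813599345165
wing [177 154  11  22 104] 0.07881108146934324 [0.5821 0.1832 0.08  ] ((582.2198486328125, 183.32745361328125), (13.455808639526367, 62.737815856933594), 72.10655975341797)
holes (array([ 0.5272, -0.1889,  0.038 ]), np.float64(0.049761428843098525), np.float64(138.62874868487603))
```

View pics/end.png

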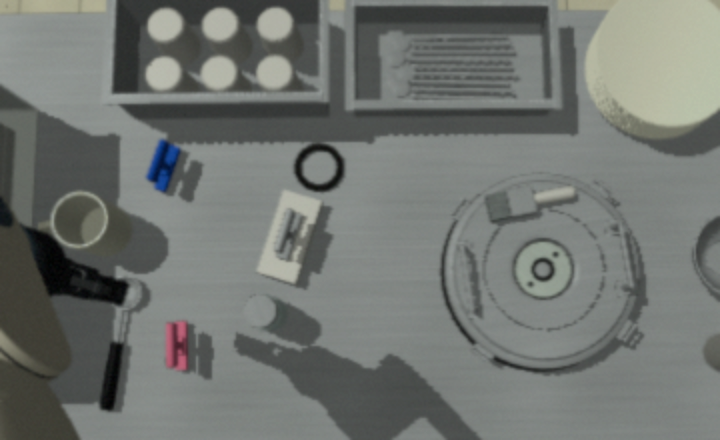

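The end picture shows the steel spanner standing in its rest at (290,235), the ring turned, and the bystanders where they were. The arm is clear of everything.

```bash
python3 -c "
from h import *
print(finish_job())"
```

```text
the job is handed in; nothing more can be done
None
```

I turned the vent ring clockwise about 31° until it came up hard (torque rose from 0.28 to 0.94 N m), stood the spanner back in its rest with its pins in the holes, and handed the job in at about 17 s.

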